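Slide the instrument cassette between the two pots to its stop

ROBOT

A 7-joint arm with a two-finger parallel gripper is mounted at the origin on the work surface. World frame = base frame: x ahead of the robot, y to its left, z up, the work surface at z = 0. Lengths are in mm, angles in rad, forces in N, time in s.
With the tool pointing down it reaches from about 400 to 850 mm from the base axis. Payload 10.4 kg.
Tool frame: the origin (TCP) lies between the finger pads; the fingertips stand 11 mm ahead of it and the grasp point (between the pads) lies 8 mm behind it; z points along the fingers, y is the direction in which the jaws open and shut (so a half turn about z gives the same grasp; the last joint's range is limited). The gripper opens to 87 mm and grips with 3 to 60 N. Pads are 19 mm wide; open, the fingers measure 117 mm over their backs; the gripper's body (75 mm by 190 mm) begins 51 mm behind the grasp point.
Start: joints at [1.244, 0.332, -0.065, 1.46, 0.022, 1.35, -0.088], TCP at [186.991, -596.397, 199.576] pointing down, gripper open.
Joint ranges: [-2.6, 2.6], [-0.5, 2.12], [-1.47, 1.34], [0.16, 2.42], [-1.27, 4.41], [0.06, 2.06], [-2.6, 2.6]. Speed limits (rad/s): [2.22, 2.22, 2.79, 2.79, 3.14, 3.14, 3.14].

INTERFACE

Orientations are given as a unit quaternion [w, x, y, z].
In Python, from bench import robot gives the robot as it stands.
- The arm moves only by the tool servo_tool, never from a script. Its argument "plan" is a list of rows, each a list of 3 entries, a list of its own where there are three numbers: the turn, a rotation vector about the world's x, y, z in rad, then the shift along the world's x, y, z in m, then the gripper's target within -1 to 1 (fully open at 1, half-way at 0, shut at -1). In form: [[[wx, wy, wz], [dx, dy, dz], jaw], ...]. A call has 1 to 20 rows; each row shifts and turns the commanded pose from where the row before left it; what a row does not reach is not made up. A row lasts 1/10 s, in which the tool goes at most 50 mm and 8.59 degrees, less where a joint would pass 70% of its speed; a pose out of reach is approached as far as the arm can. A call with a gripper value outside its range is refused whole. The fingers move at their own pace and stop on an object; "squeeze" is the grip in N (left out, the last holds). Time passes only in rows, so rows that do not move let the fingers close. It gives the time, the measured TCP pose, the force and the opening at its end, in the units of the state.
- robot.get_state(): the state, without advancing time (a new reading comes with each control period).
- robot.capture(name): name is "side" or "top" or "wrist"; returns (picture, depth): 400x640x3 uint8, blue, green, red; 400x640 float32, mm along the optical axis (not along the pixel's ray), 0 where there is no reading.
- robot.camera_info(name): a dict with "mtx" (3x3 intrinsics, pixels), "k1" (the pictures are not rectified: a ray, as slopes to the right and down, at radius r is drawn at 1 + k1 r^2 times it, then the intrinsics apply), "rvec" (rotation vector, rad) and "tvec" (3), from world to camera coordinates, as OpenCV has them; the wrist camera has in their place "hand_eye" (4x4, takes a point from camera to tool coordinates, whose origin is the TCP and whose axes are the flange's). Camera axes: x right, y down, z forward; pixel columns grow to the right and rows downward; lengths in mm; the calibration is good to about 2 mm. A picture is of the moment at which its call begins: read the wrist's pose just before it. camera_info takes no time and is no camera call.
- robot.close_job(): hands the job in, once; it reports no verdict.
The state is a dict: "time_s": time; "joints": joint angles; "qd": joint speeds; "tau": joint torques, N m; "tool_pos": TCP position; "ee_rot": TCP orientation; "force": force on the tool from outside, world axes, zero at the start; "moment": the same for the moment, N m; "width": finger opening in mm.
Only numpy, scipy, OpenCV 4.12 (cv2) and the standard library are available. Lean on these libraries where they do the work, as an engineer would, in place of code of your own. Each camera call takes 0.05 s, during which the arm holds its last target. There are 200 camera calls.

TASK

Push the flat instrument cassette along the mat through the narrow gap between the two fixed steel pots, and on until its leading end rests square against the low stop bar behind them. Push it only: keep it flat on the mat and never lift it or take it round or over the pots. Leave the elevator, the pliers and the small jar where they lie.

Things in the scene. Friction and masses are not known exactly. Their poses are not given: they have to be found in the camera images.
- cassette: steel-wire dental instrument cassette with yellow inserts, loose, lying flat; outside a solid box 92 mm wide (x), 140 long (y), 28 high, about 0.4 kg, corners rounded 5 mm; slides with dry friction and stops when no longer pushed. Origin: centre of its underside. Its +y end faces the gap within 0.4 rad; it starts 150 to 175 mm before the gap's middle, up to 50 mm to either side of its centre line
- station: fixed: two round lidded steel pots, diameter 70 mm, 44 high, centred at x = -85 and +85, y = 0 in its frame (gap 100 mm), and a low aluminium stop bar, 120 long (x), 14 thick, 20 high, near face at y = +160. Origin on the mat midway between the pots; the cassette travels along +y; z up. Turned at most 0.15 rad in the world. No floor plate or step in the way
- elevator: bystander: dental elevator with a grey bulb-shaped handle, 99 mm long over all, 34 mm thick, lying beyond the pots on the side away from the robot; origin under its middle
- pliers: bystander: small steel pliers lying flat, about 125 mm long, 9 mm high, between the pots and the robot; origin under the pivot
- paste_jar: bystander: small white jar, 38 mm in diameter, 38 mm high, standing on the side of the cassette away from the robot; origin at the centre of its underside
Mind the look-alikes: they are no part of the job. What is shaped like the cassette but green or orange is not meant.

How it is judged:
By the outcome, as a careful person would: the job done as asked, in the order asked, and still so for the second after the job is handed in, with the robot touching nothing.
It also fails if it takes over 54 s, if anything falls off the work surface, if the arm or the gripper's body presses on something with over 40 N, if the wrist force passes 120 N, or if a joint passes its speed limit or range.

## Working session

There is one attempt and no reset: what is moved stays moved. The work goes in short steps, Python scripts to look and compute and a tool call to move; the robot and the scene stay as the last step left them, time stands still between calls to the robot, and variables do not carry over. Pictures are saved under pics/ and viewed, about 8 in all and at most 12, crops included, and the job is handed in when it is done.

Besides the shell and the picture viewer there is one more tool, called by a JSON object that holds its "name" and its "arguments". servo_tool: Moves the arm, as the interface text tells. Its arguments: {"type":"object","properties":{"plan":{"type":"array","items":{"type":"array"}},"squeeze":{"type":"number"}},"required":["plan"]}

```bash
ls; mkdir -p pics
cat > h.py <<'E'
import numpy as np, cv2
from bench import robot
def snap(name):
    s=robot.get_state(); im,d=robot.capture(name); return im,d,s
def cam(name):
    c=robot.camera_info(name); R=cv2.Rodrigues(np.array(c["rvec"],float))[0]; t=np.array(c["tvec"],float).ravel()
    return np.array(c["mtx"],float),float(c["k1"]),R,t
def rays(name,px):
    K,k1,R,t=cam(name); px=np.atleast_2d(np.array(px,float))
    p=np.c_[(px[:,0]-K[0,2])/K[0,0],(px[:,1]-K[1,2])/K[1,1]]; u=p.copy()
    for _ in range(20): u=p/(1+k1*(u**2).sum(1,keepdims=True))
    return u,R,t
def plane(name,px,z):
    u,R,t=rays(name,px); o=-R.T@t; d=np.c_[u,np.ones(len(u))]@R
    return o+d*((z-o[2])/d[:,2])[:,None]
def cloud(name,d):
    v,u=np.nonzero(d>0); s,R,t=rays(name,np.c_[u,v]); Z=d[v,u][:,None]
    return (np.c_[s,np.ones(len(s))]*Z-t)@R,u,v
def proj(name,P):
    K,k1,R,t=cam(name); c=np.atleast_2d(P)@R.T+t; p=c[:,:2]/c[:,2:]; p=p*(1+k1*(p**2).sum(1,keepdims=True))
    return p*[K[0,0],K[1,1]]+K[:2,2]
E
python3 - <<'E'
from h import *
for n in("top","side"):
    im,d,s=snap(n); cv2.imwrite(f"pics/{n}0.png",im); np.save(f"{n}0.npy",d); K,k1,R,t=cam(n); print(n,-R.T@t,R[2],K[0,0])
print(s)
E
```

```text
pics
top [ 378.06639359  -88.50501524 1116.66836456] [ 0.1694604   0.00251771 -0.98553378] 463.5424670573534
side [ 368.82418585 -829.91687586  572.45107537] [ 0.19176895  0.80027717 -0.5681383 ] 422.2646069278995
{'time_s': 0.05, 'joints': array([ 1.24438809,  0.33281407, -0.06470269,  1.46089617,  0.02161201,
        1.34989844, -0.08852414]), 'qd': array([-0.00156397, -0.00134505, -0.00234672, -0.00168614, -0.00042488,
       -0.00147518,  0.00077291]), 'tau': array([ 1.07946569e-03, -6.25172496e+01,  2.42614694e-02, -3.91138244e+01,
       -6.16465439e-02,  3.69803701e-02,  1.19622255e-04]), 'tool_pos': array([ 186.84600189, -596.00324145,  198.81161473]), 'ee_rot': array([-6.46048954e-04,  9.88484440e-01,  1.51321100e-01, -1.35260468e-04]), 'force': array([ 0.38658577, -0.4434479 , -0.05501826]), 'moment': array([ 0.00965138, -0.02344274,  0.02025873]), 'width': 87.0099763010471}
```

View pics/top0.png

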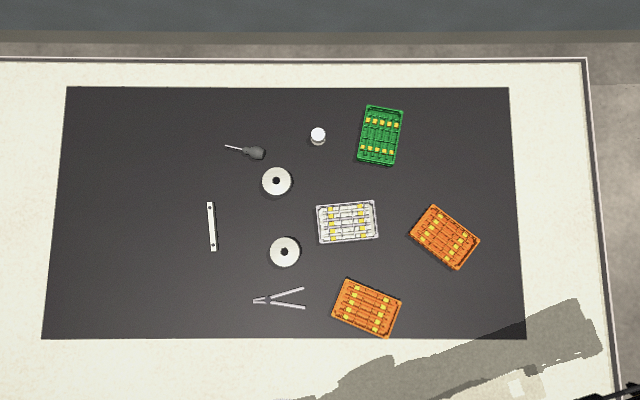

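View pics/side0.png

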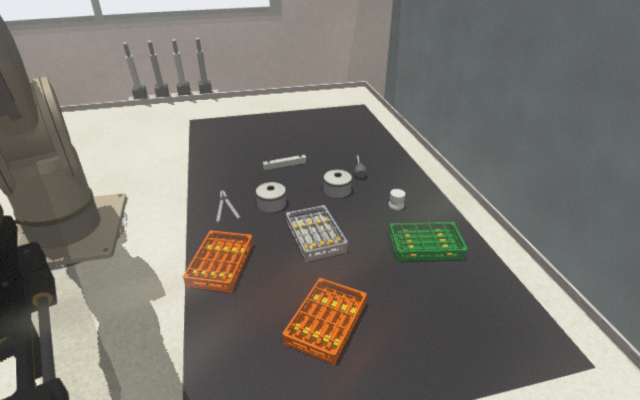

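Top view: the wanted steel cassette is at (347,222). The look-alikes are green (380,135), orange (445,237) and orange (366,307). The pots are at (276,181) and (284,252), the bar at (212,227), pliers (280,299), jar (318,136) and elevator (247,152). The side view agrees, with the steel cassette at (316,232).

```bash
cat > m.py <<'E'
from h import *
def steel(im,c,r,thr=110):
    m=(im.max(2)>thr).astype(np.uint8); m=cv2.morphologyEx(m,cv2.MORPH_CLOSE,np.ones((7,7)))
    cs,_=cv2.findContours(m,cv2.RETR_EXTERNAL,cv2.CHAIN_APPROX_NONE)
    cs=[q for q in cs if cv2.pointPolygonTest(q,c,True)>-r and cv2.contourArea(q)<8000]
    return max(cs,key=cv2.contourArea)[:,0]
def rect(P):
    (c,(a,b),ang)=cv2.minAreaRect(P[:,:2].astype(np.float32))
    if a<b: a,b,ang=b,a,ang+90
    return np.array(c),a,b,(np.deg2rad(ang)+np.pi/2)%np.pi-np.pi/2+0.
E
python3 - <<'E'
from m import *
im=cv2.imread("pics/top0.png"); d=np.load("top0.npy")
P,u,v=cloud("top",d)
H=np.zeros(d.shape); H[v,u]=P[:,2]
for n,c in dict(cas=(347,222),pA=(276,181),pB=(284,252),bar=(212,227),or1=(445,237),or2=(366,307),gr=(380,135),jar=(318,136)).items():
    k=(abs(u-c[0])<45)&(abs(v-c[1])<40); w=H[c[1]-12:c[1]+13,c[0]-12:c[0]+13]; print(n,"h med/max",np.median(w).round(),np.percentile(w,97).round())
for n,c,z in(("cas",(347,222),28),("pA",(276,181),44),("pB",(284,252),44),("bar",(212,227),20)):
    q=steel(im,c,8); X=plane("top",q,z); print(n,len(q),rect(X), "minCirc",cv2.minEnclosingCircle(X[:,:2].astype(np.float32)))
hsv=cv2.cvtColor(im,cv2.COLOR_BGR2HSV)
m=((hsv[...,0]<18)&(hsv[...,1]>150)&(hsv[...,2]>80)).astype(np.uint8)
m=cv2.morphologyEx(m,cv2.MORPH_CLOSE,np.ones((9,9)))
for q in cv2.findContours(m,0,2)[0]:
    if cv2.contourArea(q)>800: r=cv2.minAreaRect(q); print("or",plane("top",cv2.boxPoints(r),28)[:,:2].round())
cv2.imwrite("pics/crop.png",cv2.resize(im[110:310,190:490],None,fx=2.6,fy=2.6,interpolation=cv2.INTER_CUBIC))
E
```

```text
cas h med/max 15.0 28.0
pA h med/max 41.0 47.0
pB h med/max 41.0 47.0
bar h med/max 1.0 22.0
or1 h med/max 12.0 28.0
or2 h med/max 10.0 27.0
gr h med/max 14.0 27.0
jar h med/max 2.0 40.0Traceback (most recent call last):
  File "<stdin>", line 8, in <module>
  File "m.py", line 6, in steel
    return max(cs,key=cv2.contourArea)[:,0]
           ~~~^^^^^^^^^^^^^^^^^^^^^^^^
ValueError: max() iterable argument is empty
```

```bash
sed -i 's/RETR_EXTERNAL/RETR_LIST/' m.py
python3 - <<'E'
from m import *
im=cv2.imread("pics/top0.png")
for n,c,z in(("cas",(347,222),28),("pA",(276,181),44),("pB",(284,252),44),("bar",(212,227),20)):
    q=steel(im,c,8); X=plane("top",q,z); print(n,len(q),rect(X), "minCirc",cv2.minEnclosingCircle(X[:,:2].astype(np.float32)))
hsv=cv2.cvtColor(im,cv2.COLOR_BGR2HSV)
m=((hsv[...,0]<18)&(hsv[...,1]>150)&(hsv[...,2]>80)).astype(np.uint8)
m=cv2.morphologyEx(m,cv2.MORPH_CLOSE,np.ones((9,9)))
for q in cv2.findContours(m,0,2)[0]:
    if cv2.contourArea(q)>800: r=cv2.minAreaRect(q); print("or",plane("top",cv2.boxPoints(r),28)[:,:2].round().tolist())
cv2.imwrite("pics/crop.png",cv2.resize(im[110:310,190:490],None,fx=2.6,fy=2.6,interpolation=cv2.INTER_CUBIC))
E
```

```text
cas 190 (array([ 529.98077393, -147.35113525]), 141.48426818847656, 93.17752075195312, np.float64(-1.4692145161310286)) minCirc ((530.659423828125, -147.38693237304688), 82.47150421142578)
pA 80 (array([625.24749756,  20.43929291]), 66.42301177978516, 65.75337219238281, np.float64(-1.5582386546472238)) minCirc ((624.7510375976562, 20.217994689941406), 34.759307861328125)
pB 84 (array([456.25991821,  -2.20593643]), 69.1219482421875, 67.04610443115234, np.float64(0.009840882691439123)) minCirc ((456.72802734375, -1.663910150527954), 35.036277770996094)
bar 106 (array([518.8270874, 174.9100647]), 119.51837921142578, 13.702425956726074, np.float64(0.13000075219599694)) minCirc ((518.757568359375, 175.4421844482422), 59.91099166870117)
or [[313.0, -106.0], [399.0, -143.0], [344.0, -275.0], [260.0, -236.0]]
or [[500.0, -290.0], [576.0, -350.0], [486.0, -461.0], [412.0, -400.0]]
```

View pics/crop.png

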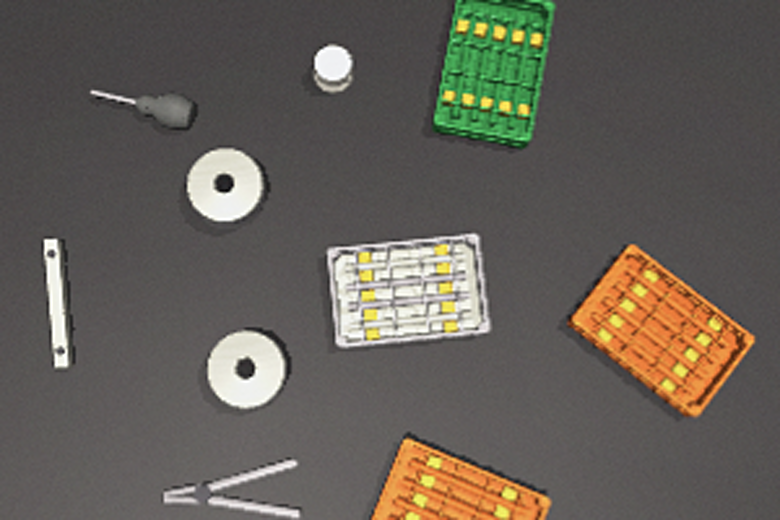

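Sizes check out: cassette 141×93, pots ø69–70, bar 119.5×13.7, heights 28/44/20. The station origin is about (541, 9) with yaw 0.13. In the station frame the cassette is at x=-31, y=-154, yaw -0.03. The crop confirms the choice: steel wire with yellow inserts.

The plan is to nudge it sideways by +31 mm with two fingers, then push from behind with two fingers.

{"name": "servo_tool", "arguments": {"plan": [[[0,0,-0.01],[0.0167,0.0274,0],1],[[0,0,-0.011],[0.0167,0.0274,0],1],[[0,0,-0.011],[0.0167,0.0274,0],1],[[0,0,-0.011],[0.0167,0.0274,0],1],[[0,0,-0.011],[0.0167,0.0274,0],1],[[0,0,-0.011],[0.0167,0.0274,0],1],[[0,0,-0.011],[0.0167,0.0274,0],1],[[0,0,-0.011],[0.0167,0.0274,0],1],[[0,0,-0.011],[0.0167,0.0274,0],1],[[0,0,-0.011],[0.0167,0.0274,0],1],[[0,0,-0.011],[0.0167,0.0274,-0.01],1],[[0,0,-0.011],[0.0167,0.0274,-0.01],1],[[0,0,-0.011],[0.0167,0.0274,-0.02],1],[[0,0,-0.011],[0.0167,0.0274,-0.02],1],[[0,0,-0.011],[0.0167,0.0274,-0.02],1],[[0,0,-0.01],[0.0167,0.0274,-0.02],1],[[0,0,0],[0,0,0],1],[[0,0,0],[0,0,0],1],[[0,0,0],[0,0,0],1]]}}

```text
time_s: 2.0
tool_pos: [453.9, -159.1, 99.9]
ee_rot: [0.0, 0.998, 0.064, 0.0]
force: [-0.3, -0.2, -0.6]
width: 87.1
```

{"name": "servo_tool", "arguments": {"plan": [[[0,0,0],[0,0,-0.015],1],[[0,0,0],[0,0,-0.02],1],[[0,0,0],[0,0,-0.02],1],[[0,0,0],[0,0,-0.015],1],[[0,0,0],[0,0,-0.008],1],[[0,0,0],[0,0,-0.004],1],[[0,0,0],[0,0,0],1],[[0,0,0],[0,0,0],1],[[0,0,0],[0.005,0.0007,0],1],[[0,0,0],[0.005,0.0007,0],1],[[0,0,0],[0.003,0.0004,0],1],[[0,0,0],[0,0,0],1]]}}

```text
time_s: 3.2
tool_pos: [467.9, -155.9, 17.7]
ee_rot: [-0.0, 0.998, 0.065, 0.0]
force: [-1.0, -0.2, 0.7]
width: 87.0
```

{"name": "servo_tool", "arguments": {"plan": [[[0,0,0],[0.004,0.0005,0],1],[[0,0,0],[0.004,0.0005,0],1],[[0,0,0],[0.004,0.0005,0],1],[[0,0,0],[0.004,0.0005,0],1],[[0,0,0],[0.004,0.0005,0],1],[[0,0,0],[0.004,0.0005,0],1],[[0,0,0],[0.004,0.0005,0],1],[[0,0,0],[0.004,0.0005,0],1],[[0,0,0],[0.004,0.0005,0],1],[[0,0,0],[0.002,0.0003,0],1],[[0,0,0],[0,0,0],1],[[0,0,0],[0,0,0],1]]}}

```text
time_s: 4.4
tool_pos: [505.1, -151.4, 17.5]
ee_rot: [0.0, 0.998, 0.065, -0.0]
force: [-0.8, 0.4, 0.0]
width: 87.0
```

Run:
```python
from m import *
im,d,s=snap("top"); cv2.imwrite("pics/top1.png",im)
print(s["time_s"],s["tool_pos"],s["force"])
cv2.imwrite("pics/crop1.png",cv2.resize(im[110:310,190:490],None,fx=2.6,fy=2.6,interpolation=cv2.INTER_CUBIC))
```

```text
4.4 [ 505.08288801 -151.3978383    17.5231479 ] [-0.75201463  0.35469046  0.04109729]
```

View pics/crop1.png

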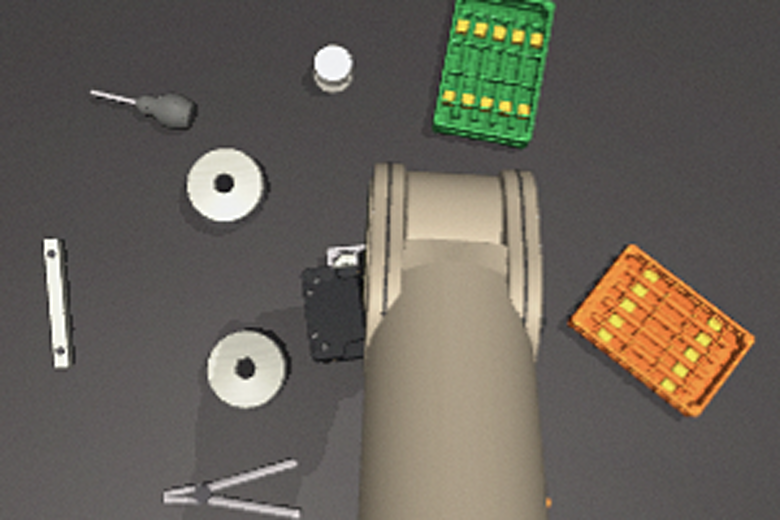

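{"name": "servo_tool", "arguments": {"plan": [[[0,0,0],[-0.008,-0.001,0],1],[[0,0,0],[-0.008,-0.001,0],1],[[0,0,0],[0,0,0.025],1],[[0,0,0],[0,0,0.04],1],[[0,0,0],[0,0,0.04],0.5],[[0,0,0.131],[0.007,-0.0075,0],0],[[0,0,0.131],[0.007,-0.0075,0],0],[[0,0,0.131],[0.007,-0.0075,0],0],[[0,0,0.131],[0.007,-0.0075,0],0],[[0,0,0.131],[0.007,-0.0075,0],0],[[0,0,0.131],[0.007,-0.0075,0],0],[[0,0,0.131],[0.007,-0.0075,0],0],[[0,0,0.131],[0.007,-0.0075,0],0],[[0,0,0.131],[0.007,-0.0075,0],0],[[0,0,0.131],[0.007,-0.0075,0],0],[[0,0,0.131],[0.007,-0.0075,0],0],[[0,0,0.13],[0.007,-0.0075,0],0],[[0,0,0],[0,0,0],0],[[0,0,0],[0,0,0],0]]}}

```text
time_s: 6.35
tool_pos: [572.5, -243.2, 122.4]
ee_rot: [-0.0, 0.661, 0.75, 0.0]
force: [-0.1, 0.6, 0.4]
width: 43.5
```

Run:
```python
from m import *
s=robot.get_state(); print(s["joints"].round(2))
for n in("top","side"):
    im,d,s=snap(n); cv2.imwrite(f"pics/{n}2.png",im)
    if n=="top": T=im
print(s["time_s"],s["tool_pos"],s["force"],s["ee_rot"])
cv2.imwrite("pics/both2.png",np.hstack([cv2.resize(T[110:310,190:450],None,fx=1.55,fy=1.55),im[100:300,180:480]][0:1]+[cv2.resize(im[100:300,220:480],None,fx=1.55,fy=1.55)])[:,:800])
```

```text
[ 0.82  0.45 -0.64  1.54  0.28  1.24  0.26]
6.4 [ 572.55841157 -242.99612953  122.51688944] [ 0.19212065  0.4895619  -0.55355823] [-2.06683906e-04  6.60991821e-01  7.50393076e-01 -3.10672864e-05]
```

View pics/both2.png

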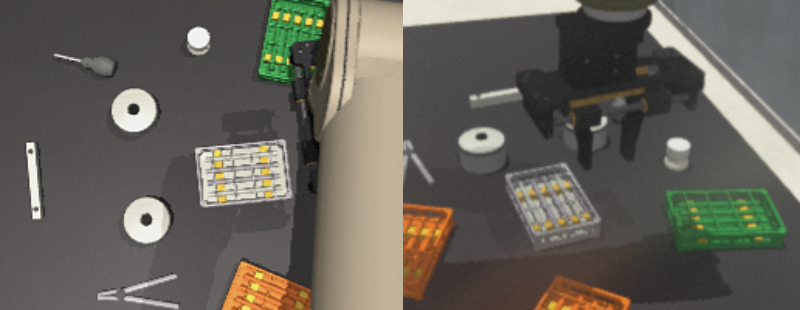

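The cassette has shifted sideways and now sits at about (346,221) in the full top frame, facing the gap, fully visible. I'll measure it.

```bash
cat >> m.py <<'E'
O=np.array([541.,9.2]);A=0.13;Xs=np.array([np.cos(A),np.sin(A)]);Ys=np.array([-Xs[1],Xs[0]])
def st(p): p=np.asarray(p)[:2]-O; return np.array([p@Xs,p@Ys])
def cas(im,c):
    q=steel(im,c,8); ctr,a,b,ang=rect(plane("top",q,28)); ang=ang%np.pi-np.pi/2-A
    print("cassette",st(ctr).round(1),"size",round(a,1),round(b,1),"yaw_s",round(ang,3),"world",ctr.round(1))
E
python3 - <<'E'
from m import *
cas(cv2.imread("pics/top2.png"),(346,222)); print("tcp st",st(robot.get_state()["tool_pos"]))
E
```

```text
cassette [ -31.2 -153.7] size 141.6 92.9 yaw_s -0.033 world [ 529.9 -147.3]
tcp st [  -1.30061551 -254.12925309]
```

The cassette has not moved, although by position the fingers should have been in contact. I'll check the TCP against the images by projecting the fingertips.

Run:
```python
from m import *
s=robot.get_state(); T=np.array(s["tool_pos"]); j=np.array([np.cos(.127),np.sin(.127),0])
for k in(-1,1): 
    p=T+k*29*j-[0,0,11]
    print("tip",proj("side",p),proj("top",p))
d=np.load("side0.npy"); P,u,v=cloud("side",d)
for c in((316,232),(270,190),(338,180)):
    k=(abs(u-c[0])<3)&(abs(v-c[1])<3); print(np.median(P[k],0))
top=np.array([[530,-147,28]]); print("cas centre top->side",proj("side",top))
im=cv2.imread("pics/side2.png")
for p in [T+k*29*j-[0,0,11] for k in(-1,1)]: cv2.circle(im,tuple(proj("side",p)[0].astype(int)),2,(0,0,255),-1)
for dx in(-46,46):
    for dy in(-70,70):
        a=.1; q=[530+dx*np.cos(a)-dy*np.sin(a),-147.3+dx*np.sin(a)+dy*np.cos(a),28]; cv2.circle(im,tuple(proj("side",q)[0].astype(int)),2,(255,0,255),-1)
cv2.imwrite("pics/chk.png",cv2.resize(im[100:300,180:500],None,fx=2.5,fy=2.5))
```

```text
tip [[335.54665306 222.67673351]] [[393.96019797 209.80031176]]
tip [[364.52178786 215.99378998]] [[389.98899022 184.17542572]]
[ 532.75300015 -140.11198115    6.40224298]
[455.18104549  -9.37096167  45.96904397]
[621.23297875   2.38032982  43.47234776]
cas centre top->side [[315.38272862 227.44980643]]
```

View pics/chk.png

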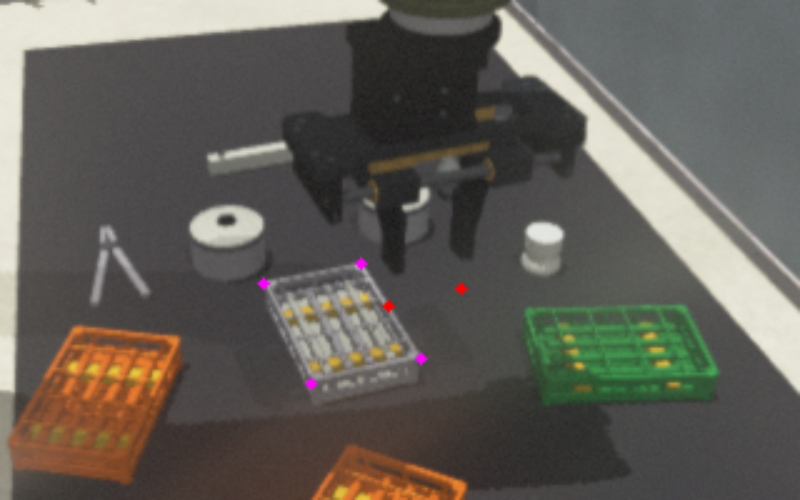

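The real fingertips appear at (337,208) and (364,203) in the side view, about 13 px above where the state puts them. So the fingers passed over the cassette. I'll measure the tips by depth.

Run:
```python
from m import *
im,d,s=snap("side"); T=s["tool_pos"]; print(T,robot.get_state()["joints"])
P,u,v=cloud("side",d)
for lo,hi in((325,348),(352,378)):
    k=(u>=lo)&(u<=hi)&(v>180)&(v<216)&(P[:,2]>60)&(P[:,1]<-150)
    F=P[k]; print(k.sum(),"x",np.percentile(F[:,0],[2,50,98]).round(),"y",np.percentile(F[:,1],[2,50,98]).round(),"z",np.percentile(F[:,2],[1,5,50,95]).round(), "vmax",v[k].max())
    t=F[F[:,2]<np.percentile(F[:,2],8)]; print(" tip",t.mean(0).round(1))
```

```text
[ 572.65418706 -242.95348762  122.63856699] [ 0.81852373  0.45308388 -0.64174206  1.53916224  0.28063503  1.24300172
  0.26249036]
269 x [523. 542. 551.] y [-285. -254. -237.] z [148. 151. 180. 223.] vmax 209
 tip [ 544.9 -250.2  150. ]
225 x [593. 596. 606.] y [-249. -246. -229.] z [147. 149. 170. 190.] vmax 203
 tip [ 596.5 -242.8  148.5]
```

The tips are at z≈148 where the reading implies 112, so they are about 36 mm higher than stated; x and y agree. I'll redo the side push lower, checking height by depth on the way down.

{"name": "servo_tool", "arguments": {"plan": [[[0,0,-0.131],[-0.01,0.007,0],0],[[0,0,-0.131],[-0.01,0.0072,0],0.5],[[0,0,-0.131],[-0.01,0.0072,0],1],[[0,0,-0.131],[-0.01,0.0072,0],1],[[0,0,-0.131],[-0.01,0.0072,0],1],[[0,0,-0.131],[-0.01,0.0072,0],1],[[0,0,-0.131],[-0.01,0.0072,0],1],[[0,0,-0.131],[-0.01,0.0072,0],1],[[0,0,-0.131],[-0.01,0.0072,0],1],[[0,0,-0.131],[-0.01,0.0072,0],1],[[0,0,-0.131],[-0.01,0.0072,0],1],[[0,0,-0.13],[-0.01,0.0072,0],1],[[0,0,0],[0,0,-0.02],1],[[0,0,0],[0,0,-0.035],1],[[0,0,0],[0,0,-0.035],1],[[0,0,0],[0,0,-0.018],1],[[0,0,0],[0,0,0],1],[[0,0,0],[0,0,0],1]]}}

```text
time_s: 8.3
tool_pos: [453.4, -157.0, 15.3]
ee_rot: [0.0, 0.998, 0.065, 0.0]
force: [0.0, 0.3, 0.2]
width: 87.0
```

Run:
```python
from m import *
im,d,s=snap("side"); T=s["tool_pos"]; print(s["time_s"],T,s["ee_rot"],s["force"])
P,u,v=cloud("side",d)
for k in(-1,1):
    c=T[:2]+k*51*Ys
    m=(np.hypot(P[:,0]-c[0],P[:,1]-c[1])<22)&(P[:,2]>12)&(P[:,2]<110)
    F=P[m]; print(c,m.sum(), len(F) and F.min(0).round(1), len(F) and np.percentile(F,[5,50],axis=0).round(1).tolist())
    print("proj tip h36",proj("side",[c[0],c[1],T[2]+25]))
cv2.imwrite("pics/s3.png",cv2.resize(im[130:330,180:480],None,fx=2.5,fy=2.5))
```

```text
8.3 [ 453.38711121 -157.00248247   15.25364935] [6.27876027e-05 9.97911694e-01 6.45927040e-02 1.72834742e-04] [0.02322126 0.31676807 0.23340015]
[ 459.99845248 -207.57213905] 204 [ 447.9 -213.8   39.4] [[448.5, -212.1, 42.3], [459.0, -207.8, 62.1]]
proj tip h36 [[287.40838901 246.21348083]]
[ 446.77576994 -106.43282589] 43 [ 434.2 -114.9   73.4] [[434.4, -114.2, 75.7], [439.9, -109.9, 86.3]]
proj tip h36 [[272.85036389 216.99674429]]
```

View pics/s3.png

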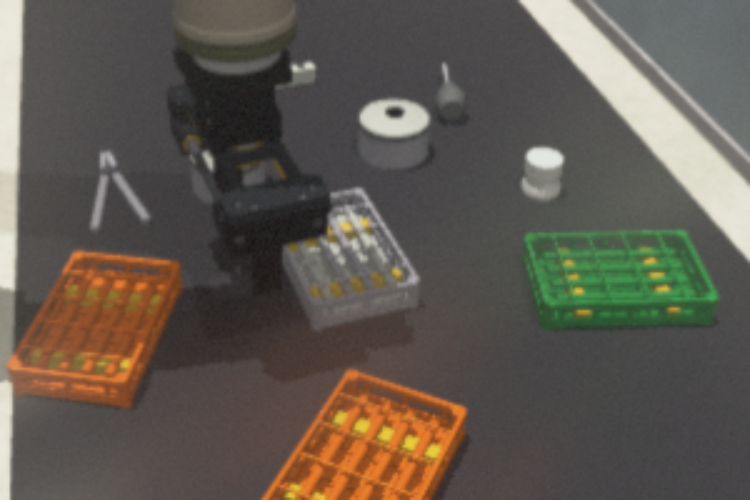

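The near fingertip measures z≈39.4 at a reading of 15.3, so the offset is constant. I'll go down 32 mm.

{"name": "servo_tool", "arguments": {"plan": [[[0,0,0],[0,0,-0.01],1],[[0,0,0],[0,0,-0.01],1],[[0,0,0],[0,0,-0.006],1],[[0,0,0],[0,0,-0.003],1],[[0,0,0],[0,0,-0.002],1],[[0,0,0],[0,0,0],1],[[0,0,0],[0,0,0],1]]}}

```text
time_s: 9.05
tool_pos: [453.3, -157.2, -16.3]
ee_rot: [0.0, 0.998, 0.065, 0.0]
force: [-0.0, 0.8, 0.1]
width: 86.9
```

{"name": "servo_tool", "arguments": {"plan": [[[0,0,0],[0.006,0.0008,0],1],[[0,0,0],[0.006,0.0008,0],1],[[0,0,0],[0.004,0.0005,0],1],[[0,0,0],[0.004,0.0005,0],1],[[0,0,0],[0.004,0.0005,0],1],[[0,0,0],[0.004,0.0005,0],1],[[0,0,0],[0.004,0.0005,0],1]]}}

```text
time_s: 9.75
tool_pos: [485.1, -153.1, -16.6]
ee_rot: [-0.0, 0.998, 0.065, -0.0]
force: [-2.4, -0.2, 1.3]
width: 86.6
```

{"name": "servo_tool", "arguments": {"plan": [[[0,0,0],[0.004,0.0005,0],1],[[0,0,0],[0.004,0.0005,0],1],[[0,0,0],[0.004,0.0005,0],1],[[0,0,0],[0.004,0.0005,0],1],[[0,0,0],[0.003,0.0004,0],1],[[0,0,0],[0.001,0.0001,0],1],[[0,0,0],[0,0,0],1],[[0,0,0],[-0.008,-0.001,0],1],[[0,0,0],[-0.008,-0.001,0],1],[[0,0,0],[0,0,0.025],1],[[0,0,0],[0,0,0.04],1],[[0,0,0],[0,0,0.04],1]]}}

```text
time_s: 10.95
tool_pos: [487.9, -152.6, 89.5]
ee_rot: [-0.0, 0.998, 0.065, -0.001]
force: [1.3, 0.3, -0.6]
width: 86.8
```

{"name": "servo_tool", "arguments": {"plan": [[[0,0,0.131],[0.007,-0.0075,0],0],[[0,0,0.131],[0.007,-0.0075,0],0],[[0,0,0.131],[0.007,-0.0075,0],0],[[0,0,0.131],[0.007,-0.0075,0],0],[[0,0,0.131],[0.007,-0.0075,0],0],[[0,0,0.131],[0.007,-0.0075,0],0],[[0,0,0.131],[0.007,-0.0075,0],0],[[0,0,0.131],[0.007,-0.0075,0],0],[[0,0,0.131],[0.007,-0.0075,0],0],[[0,0,0.131],[0.007,-0.0075,0],0],[[0,0,0.131],[0.007,-0.0075,0],0],[[0,0,0.13],[0.007,-0.0075,0],0],[[0,0,0],[0,0,0],0],[[0,0,0],[0,0,0],0]]}}

```text
time_s: 12.35
tool_pos: [572.6, -242.4, 88.4]
ee_rot: [-0.0, 0.661, 0.75, 0.0]
force: [-0.8, -0.4, -0.2]
width: 43.4
```

Run:
```python
from m import *
im,d,s=snap("top"); cv2.imwrite("pics/top4.png",im); cas(im,(346,212)); print(st(s["tool_pos"]),s["tool_pos"],s["time_s"],s["ee_rot"])
```

```text
cassette [  -0.2 -152.5] size 141.9 93.5 yaw_s 0.0 world [ 560.6 -142.1]
[  -1.33126493 -253.58903762] [ 572.55376589 -242.42180375   88.3930944 ] 12.35 [-2.37488857e-04  6.61214190e-01  7.50197131e-01  6.07552677e-05]
```

Cassette is now at station (-0.2, -152.5), yaw 0.000. Next I descend behind it and push.

{"name": "servo_tool", "arguments": {"plan": [[[0,0,0.004],[0.001,0,-0.02],0],[[0,0,0],[0,0,-0.025],0],[[0,0,0],[0,0,-0.025],0],[[0,0,0],[0,0,-0.02],0],[[0,0,0],[0,0,-0.01],0],[[0,0,0],[0,0,-0.005],0],[[0,0,0],[0,0,0],0],[[0,0,0],[-0.0006,0.005,0],0],[[0,0,0],[-0.0007,0.005,0],0],[[0,0,0],[-0.0006,0.005,0],0],[[0,0,0],[-0.0007,0.005,0],0],[[0,0,0],[-0.0006,0.005,0],0],[[0,0,0],[-0.0007,0.005,0],0],[[0,0,0],[-0.0006,0.005,0],0],[[0,0,0],[-0.0007,0.005,0],0]]}}

```text
time_s: 13.9
tool_pos: [569.2, -202.9, -16.1]
ee_rot: [0.001, 0.658, 0.753, -0.0]
force: [1.4, -4.1, 3.6]
width: 43.5
```

{"name": "servo_tool", "arguments": {"plan": [[[0,0,-0.002],[-0.0006,0.005,0],0],[[0,0,0],[-0.0007,0.005,0],0],[[0,0,0],[-0.0006,0.005,0],0],[[0,0,0],[-0.0007,0.005,0],0],[[0,0,0],[0,0,0],0]]}}

```text
time_s: 14.4
tool_pos: [566.2, -181.1, -16.6]
ee_rot: [-0.001, 0.658, 0.753, 0.0]
force: [0.5, 0.1, 0.8]
width: 43.5
```

Run:
```python
from m import *
im,d,s=snap("top"); cv2.imwrite("pics/top5.png",im); print(st(s["tool_pos"]),s["tool_pos"],s["time_s"],s["ee_rot"],s["force"])
try: cas(im,(330,215))
except Exception as e: print(e)
cv2.imwrite("pics/crop5.png",cv2.resize(im[110:310,190:450],None,fx=2.6,fy=2.6,interpolation=cv2.INTER_CUBIC))
```

```text
[   0.29175925 -191.91483341] [ 566.16801224 -181.05761369  -16.59458382] 14.4 [-5.07781669e-04  6.58451096e-01  7.52623299e-01  2.58698691e-04] [0.53282568 0.08593529 0.8224322 ]
max() iterable argument is empty
```

View pics/crop5.png

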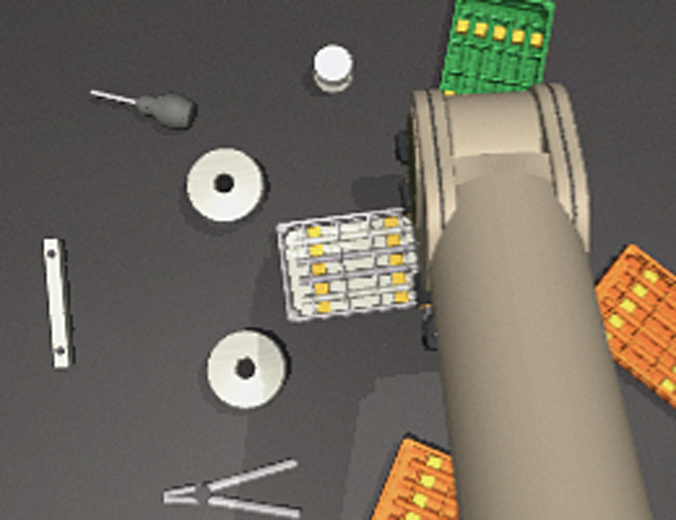

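The cassette's front edge runs from (296,198) to (301,233) in full-frame pixels, just before the pots and between them. I'll check its offset.

Run:
```python
from m import *
im=cv2.imread("pics/top5.png")
m=(im.max(2)>110).astype(np.uint8); m[:,345:]=0; m[:190]=0; m[236:]=0
m=cv2.morphologyEx(m,cv2.MORPH_CLOSE,np.ones((7,7))); m[:,:292]=0
v,u=np.nonzero(m); X=plane("top",np.c_[u,v],28)[:,:2]-O; S=np.c_[X@Xs,X@Ys]
for y in range(-110,-45,8):
    k=abs(S[:,1]-y)<3
    if k.any(): a=S[k,0]; print(y,a.min().round(1),a.max().round(1),(a.min()+a.max())/2)
print("front",S[:,1].max())
```

```text
-110 -46.7 46.2 -0.27070620520565924
-102 -45.8 44.7 -0.5658248315371317
-94 -47.0 45.6 -0.6754755568364281
-86 -46.1 46.2 0.08690175322565707
-78 -46.9 45.4 -0.7743561871027786
-70 -46.3 46.3 -0.009857728412239197
-62 -47.1 44.8 -1.1780943778164321
-54 -46.8 46.0 -0.4117022574123794
-46 -45.6 44.5 -0.5546182962149153
front -40.90014155410637
```

Centred within 1 mm and straight. I'll push through the gap.

{"name": "servo_tool", "arguments": {"plan": [[[0,0,0],[-0.0006,0.005,0],0],[[0,0,0],[-0.0007,0.005,0],0],[[0,0,0],[-0.0006,0.005,0],0],[[0,0,0],[-0.0007,0.005,0],0],[[0,0,0],[-0.0006,0.005,0],0],[[0,0,0],[-0.0007,0.005,0],0],[[0,0,0],[-0.0006,0.005,0],0],[[0,0,0],[-0.0007,0.005,0],0],[[0,0,0],[-0.0006,0.005,0],0],[[0,0,0],[-0.0007,0.005,0],0],[[0,0,0],[-0.0006,0.005,0],0],[[0,0,0],[-0.0007,0.005,0],0]]}}

```text
time_s: 15.65
tool_pos: [558.5, -122.1, -16.4]
ee_rot: [0.0, 0.659, 0.752, 0.0]
force: [0.2, -0.8, -0.9]
width: 43.8
```

{"name": "servo_tool", "arguments": {"plan": [[[0,0,0],[-0.0006,0.005,0],0],[[0,0,0],[-0.0007,0.005,0],0],[[0,0,0],[-0.0006,0.005,0],0],[[0,0,0],[-0.0007,0.005,0],0],[[0,0,0],[-0.0006,0.005,0],0],[[0,0,0],[-0.0007,0.005,0],0],[[0,0,0],[-0.0006,0.005,0],0],[[0,0,0],[-0.0007,0.005,0],0],[[0,0,0],[-0.0006,0.005,0],0],[[0,0,0],[-0.0007,0.005,0],0],[[0,0,0],[-0.0006,0.005,0],0],[[0,0,0],[-0.0007,0.005,0],0]]}}

```text
time_s: 16.85
tool_pos: [550.7, -62.2, -16.4]
ee_rot: [-0.0, 0.659, 0.752, 0.0]
force: [0.2, -1.1, -1.5]
width: 43.5
```

{"name": "servo_tool", "arguments": {"plan": [[[0,0,0],[-0.0006,0.005,0],0],[[0,0,0],[-0.0007,0.005,0],0],[[0,0,0],[-0.0006,0.005,0],0],[[0,0,0],[-0.0007,0.005,0],0],[[0,0,0],[-0.0006,0.005,0],0],[[0,0,0],[-0.0007,0.005,0],0],[[0,0,0],[-0.0006,0.005,0],0],[[0,0,0],[-0.0007,0.005,0],0],[[0,0,0],[-0.0006,0.005,0],0],[[0,0,0],[-0.0007,0.005,0],0],[[0,0,0],[-0.0006,0.005,0],0],[[0,0,0],[-0.0007,0.005,0],0],[[0,0,0],[-0.0006,0.005,0],0],[[0,0,0],[-0.0005,0.004,0],0]]}}

```text
time_s: 18.25
tool_pos: [541.8, 7.0, -16.4]
ee_rot: [0.0, 0.659, 0.752, 0.0]
force: [0.5, -1.9, -0.8]
width: 42.9
```

{"name": "servo_tool", "arguments": {"plan": [[[0,0,0],[-0.0003,0.002,0],0],[[0,0,0],[-0.0002,0.002,0],0]]}}

```text
time_s: 18.45
tool_pos: [541.4, 10.4, -16.4]
ee_rot: [0.0, 0.659, 0.752, -0.0]
force: [0.4, -0.1, -0.5]
width: 43.7
```

{"name": "servo_tool", "arguments": {"plan": [[[0,0,0],[-0.0003,0.002,0],0],[[0,0,0],[-0.0002,0.002,0],0],[[0,0,0],[-0.0003,0.002,0],0]]}}

```text
time_s: 18.75
tool_pos: [540.6, 16.4, -16.4]
ee_rot: [0.0, 0.659, 0.752, 0.0]
force: [1.0, -1.0, -0.8]
width: 43.7
```

{"name": "servo_tool", "arguments": {"plan": [[[0,0,0],[-0.0003,0.002,0],0]]}}

```text
time_s: 18.85
tool_pos: [540.3, 18.5, -16.4]
ee_rot: [0.0, 0.659, 0.752, 0.0]
force: [0.2, -1.3, 0.3]
width: 43.3
```

{"name": "servo_tool", "arguments": {"plan": [[[0,0,0],[-0.0001,0.001,0],0]]}}

```text
time_s: 18.95
tool_pos: [540.2, 19.5, -16.4]
ee_rot: [0.0, 0.659, 0.752, -0.0]
force: [-0.2, -5.7, 0.0]
width: 43.8
```

{"name": "servo_tool", "arguments": {"plan": [[[0,0,0],[-0.0001,0.001,0],0]]}}

```text
time_s: 19.05
tool_pos: [540.2, 19.5, -16.4]
ee_rot: [0.0, 0.659, 0.752, -0.0]
force: [0.3, -7.7, 1.6]
width: 43.8
```

{"name": "servo_tool", "arguments": {"plan": [[[0,0,0],[0,0.0005,0],0],[[0,0,0],[0,0,0],0]]}}

```text
time_s: 19.25
tool_pos: [540.2, 19.4, -16.4]
ee_rot: [0.001, 0.659, 0.752, -0.001]
force: [-0.7, -5.3, 1.2]
width: 43.6
```

{"name": "servo_tool", "arguments": {"plan": [[[0,0,0],[-0.0002,0.0015,0],0],[[0,0,0],[-0.0002,0.0015,0],0],[[0,0,0],[0,0,0],0]]}}

```text
time_s: 19.55
tool_pos: [539.9, 19.5, -16.4]
ee_rot: [0.002, 0.66, 0.751, -0.002]
force: [-1.1, -14.6, 2.8]
width: 43.3
```

The cassette is firmly seated, since the tool stops with the force rising. Now I retreat straight back, lift, and swing clear for a check.

{"name": "servo_tool", "arguments": {"plan": [[[0,0,0],[0.0006,-0.005,0],0],[[0,0,0],[0.001,-0.008,0],0],[[0,0,0],[0.001,-0.008,0],0],[[0,0,0],[0,0,0.02],0],[[0,0,0],[0,0,0.04],0],[[0,0,0],[0,0,0.05],0],[[0,0,0],[0,0,0.05],0],[[0,0,0],[0,-0.04,0],0],[[0,0,0],[0,-0.04,0],0],[[0,0,0],[0,-0.04,0],0],[[0,0,0],[0,-0.04,0],0],[[0,0,0],[0,-0.04,0],0],[[0,0,0],[0,-0.04,0],0],[[0,0,0],[0,-0.04,0],0],[[0,0,0],[0,-0.04,0],0],[[0,0,0],[0,0,0],0]]}}

```text
time_s: 21.15
tool_pos: [540.1, -324.2, 142.6]
ee_rot: [0.0, 0.662, 0.749, -0.001]
force: [-0.5, 0.3, -0.8]
width: 43.4
```

Run:
```python
from m import *
im,d,s=snap("top"); cv2.imwrite("pics/top6.png",im); print(s["tool_pos"],s["time_s"],s["force"])
im0=cv2.imread("pics/top0.png")
u0=proj("top",np.r_[O+Ys*90,28])[0]; print(u0)
try: cas(im,tuple(float(x) for x in u0))
except Exception as e: print(e)
S=[];m=(im.max(2)>110).astype(np.uint8); m=cv2.morphologyEx(m,cv2.MORPH_CLOSE,np.ones((5,5)))
v,u=np.nonzero(m); X=plane("top",np.c_[u,v],28)[:,:2]-O; S=np.c_[X@Xs,X@Ys]
for x in range(-40,41,10):
    k=(abs(S[:,0]-x)<3)&(S[:,1]>10)&(S[:,1]<200); a=np.sort(S[k,1]); print("col",x,a.min().round(1),a.max().round(1))
for y in range(30,150,15):
    k=(abs(S[:,1]-y)<3)&(abs(S[:,0])<75); a=S[k,0]; print("row",y,a.min().round(1),a.max().round(1))
for n,c in(("jar",(318,136)),("elev",(247,152)),("pliers",(280,299))):
    a=[i[c[1]-22:c[1]+22,c[0]-30:c[0]+30].astype(int) for i in(im0,im)]; print(n,"diff px",(abs(a[0]-a[1]).max(2)>60).sum())
cv2.imwrite("pics/crop6.png",cv2.resize(im[110:320,190:450],None,fx=2.6,fy=2.6,interpolation=cv2.INTER_CUBIC))
```

```text
[ 540.11732067 -324.24812397  142.57565909] 21.15 [-0.45164837  0.34657148 -0.75780208]
[242.96702003 221.43442324]
cassette [ 1.7 69.3] size 241.8 206.0 yaw_s -1.567 world [533.7  78.1]
col -40 20.5 171.7
col -30 19.7 170.8
col -20 20.5 172.1
col -10 19.7 171.5
col 0 20.7 170.7
col 10 19.6 172.0
col 20 20.9 171.2
col 30 19.9 170.3
col 40 21.2 171.9
row 30 -73.7 74.1
row 45 -45.8 46.5
row 60 -46.1 45.9
row 75 -46.3 45.3
row 90 -46.5 46.9
row 105 -45.0 46.6
row 120 -45.5 46.3
row 135 -46.1 46.0
jar diff px 0
elev diff px 0
pliers diff px 0
```

View pics/crop6.png

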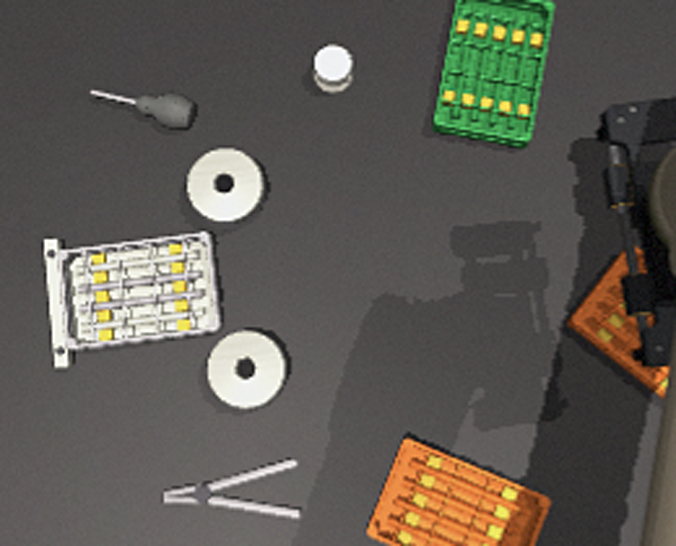

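The picture shows the cassette square against the bar, its leading edge at crop x≈65 meeting the bar. Its rear edge is at station y≈20, as expected for contact with the bar face at 160. It is centred, the bystanders are unmoved, and the arm is clear.

```bash
python3 -c "
from bench import robot
print(robot.close_job())"
```

```text
the job is handed in; nothing more can be done
None
```

The steel cassette went through the gap between the pots by pushing alone and now rests square against the stop bar. I handed the job in at about 21 s of the 54 s allowed.

- **How it was done:** I moved the cassette 31 mm sideways with both fingers to centre it on the gap. Then I pushed it straight from behind with both fingers until the tool stopped and the force rose to about 15 N.
- **Last checks:** Its rear end lies at station y = 20 ± 1 mm across the width, so the leading end is at the bar's near face (y = 160), square and centred within about 1 mm. In the top picture the jar, elevator and pliers showed no change, and the arm was clear of everything.
- **What disagreed:** The actual fingertips were about 36 mm higher than the reported tool position implied. My first sideways push therefore passed over the cassette without touching it. I measured the offset by depth image and corrected for it.
- **One check failed:** The final automatic outline of the cassette merged with the bar and pots (it read 242 × 206 mm). I used the edge positions above instead.

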